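# Lock the salad spinner's pump down for storage

## Robot

A 7-joint arm with a two-finger parallel gripper is mounted at the origin on a cart in front of the work surface, level with it; the furniture and walls round the work are solid. World frame = base frame: x ahead of the robot, y to its left, z up, the work surface at z = 0. Lengths are in m, angles in rad, forces in N, time in s.
With the tool pointing down it reaches from about 0.425 to 0.925 m from the base axis. Payload 6.8 kg.
Tool frame: the origin (TCP) lies on the centre line of the jaws, within the pads' length; the fingertips stand bot.tip_reach ahead of it and the grasp point (between the pads) lies 3 mm ahead of it (bot.tip_reach is the distance from the TCP to the fingertips, in m); z points along the fingers, y is the line along which they close (so a half turn about z gives the same grasp; the last joint's range is limited). The gripper opens to 85 mm and grips with 20 to 120 N. Pads are 22 mm wide; open, the fingers measure 114 mm over their backs; the gripper's body (76 mm by 85 mm) begins 54 mm behind the grasp point. The pads swing forward as they close: fully open they stand 13 mm farther back than shut.
Start: joints at [-1.363, 0.477, 0.022, 1.555, -0.011, 1.109, -0.083], TCP at [0.21, 0.642, 0.215] pointing down, gripper open.
Joint ranges: [-2.96, 2.96], [-0.34, 2.1], [-1.41, 1.46], [0.24, 2.44], [-1.37, 4.51], [0.17, 1.92], [-2.96, 2.96]. Speed limits (rad/s): [2.39, 2.39, 3.14, 3.14, 3.14, 3.14, 3.14].

## Interface

Orientations are given as a unit quaternion [w, x, y, z].
In Python, from station import bot gives the robot as it stands.
- The arm moves only by the tool jog_arm, never from a script. Its argument "deltas" is a list of rows, each a list of 7 numbers: the shift along the world's x, y, z in m, then the turn, a rotation vector about the world's x, y, z in rad, then the opening, from 0 (shut) to 1 (fully open). In form: [[x, y, z, rx, ry, rz, grip], ...]. A call has 1 to 10 rows; each row shifts and turns the commanded pose from where the row before left it; what a row does not reach is not made up. A row lasts 1/10 s, in which the tool goes at most 50 mm and 8.59 degrees, less where a joint would pass 70% of its speed; a pose out of reach is approached as far as the arm can. A call with a gripper value outside its range is refused whole. The fingers move at their own pace and stop on an object; "newtons" is the grip in N (left out, the last holds). Time passes only in rows, so rows that do not move let the fingers close. It gives the time, the measured TCP pose, the force, the opening and the grip force at its end, in the units of the state.
- bot.get_obs(): the state, without advancing time (a new reading comes with each control period).
- bot.read_camera(name): name is "side" or "top" or "wrist"; returns a dict with "img" (480x640x3 uint8, red, green, blue), "K" (3x3 intrinsics, pixels), "eye" and "attitude" of the camera in the world. Camera axes: x right, y down, z forward; pixel columns grow to the right and rows downward; lengths in m; the calibration is good to about 2 mm. A picture is of the moment at which its call begins. There is no depth.
- bot.hand_in(): hands the job in; it is judged then, once.
The state is a dict: "t": time; "q": joint angles; "joint_vel": joint speeds; "joint_torque": joint torques, N m; "eef_pos": TCP position; "tool_rot": TCP orientation; "contact_force": force on the tool from outside, world axes, zero at the start; "torque": the same for the moment, N m; "gripper_width": opening from 0.0 (shut) to 1.0 (fully open); "grasp_force": force on a finger pad.
Only numpy, scipy, OpenCV 4.12 (cv2) and the standard library are available. Lean on these libraries where they do the work, as an engineer would, in place of code of your own. Each camera call takes 0.05 s, during which the arm holds its last target. There are 200 camera calls.

## Task

The salad spinner is going back in the cupboard, so its pump must be locked down: press the big black knob on its lid all the way down and, while you hold it down, push the green lock tab beside it outward, away from the knob, to the end of its slot, so that the knob stays down when you let go. Only press and push with the fingertips: leave the spinner standing where it is, neither lifted nor shoved about, and do not disturb the bowl, mug, jar and glass around it.

Things in the scene. Friction and masses are not known exactly. Their poses are not given: they have to be found in the camera images.
- spinner: Salad spinner, loose, about 1.6 kg: clear round bowl with a green basket and a white lid 211 mm across (its widest); the flat top of the lid is 128 mm above its underside; it stands on a dish towel 2 mm thick. Origin: centre of its underside, z up. Its x axis points from the knob's centre to the lock tab and is the direction in which the tab slides to lock.
- knob_top (a point): Centre of the flat top of the smooth black pump knob (80 mm across, flat to 70 mm), in the middle of the lid. Knob up: 27 mm above the lid. It moves straight down with the knob. The point's axes are those of the spinner.
- pump_knob (a joint): How far the knob is pressed (m): 0 up, 0.025 at its stop (top 2 mm above the lid). It springs back by itself: about 2.5 N at the top, 6 N at the stop. From 0.020 on the lock can pass; less deep, the lock is blocked after about 2 mm. When let go with the lock shut, the knob rises to about 0.020 and stays there.
- tab_top (a point): Centre of the top of the green lock tab: 12 mm along the slide, 21 mm wide, 13 mm above the lid. With the lock open its near face is 42 mm and its centre 48 mm from the knob's axis. It moves with the tab.
- lock_tab (a joint): Travel of the lock tab (m) outward from the knob: 0 open, next to the knob, 0.016 shut, at the outer end of its slot. Slides with about 1 N and stays where it is left. Only with the knob held down can it go past about 0.002; from about 0.005 on it keeps the knob from rising.
- brake_top (a point): Top of the small round grey brake button (21 mm across, 7 mm above the lid), 68 mm from the knob's axis, 90 degrees counter-clockwise from the lock tab seen from above. Not needed for this job.
- brown_bowl_mid (a point): Brown stoneware bowl upside down, 133 mm across, 55 mm high, loose bystander; point at its centre, half-way up.
- stone_mug_mid (a point): Beige mug with a handle, 81 x 117 mm, 132 mm high, loose bystander; point half-way up.
- olive_jar_mid (a point): Glass jar with a dark label and a yellow cap, 67 mm across, 106 mm high, loose bystander; point half-way up.
- tumbler_mid (a point): Clear drinking glass, 77 mm across, 93 mm high, loose bystander; point at its centre, half-way up.

How it is judged:
By the outcome, as a careful person would: the job done as asked, in the order asked, and still so for the second after the job is handed in, with the robot touching nothing.
It also fails if it takes over 32 s, if anything falls off the work surface, if the arm or the gripper's body presses on something with over 40 N, if the wrist force passes 120 N, or if a joint passes its speed limit or range.

## Working session

There is one attempt and no reset: what is moved stays moved. The work goes in short steps, Python scripts to look and compute and a tool call to move; the robot and the scene stay as the last step left them, time stands still between calls to the robot, and variables do not carry over. Pictures are saved under pics/ and viewed, at most 10 in all, crops included, and the job is handed in when it is done.

Besides the shell and the picture viewer there is one more tool, called in YAML: its name, and indented under it one key for each argument. jog_arm: Moves the arm, as the interface text tells. Its arguments: {"type":"object","properties":{"deltas":{"type":"array"},"newtons":{"type":"number"}},"required":["deltas"]}

```bash
ls; mkdir -p pics
python3 - <<'E'
from station import bot
import cv2,numpy as np,pickle
o=bot.get_obs(); print(o, bot.tip_reach)
d={}
for n in ("top","side"):
    c=bot.read_camera(n); d[n]=c; cv2.imwrite(f"pics/{n}0.png",c["img"][:,:,::-1]); print(n,c["K"],c["eye"],c["attitude"])
pickle.dump(d,open("c0.pkl","wb"))
E
```

```text
pics
{'t': 0.0, 'q': array([-1.3631511 ,  0.47779625,  0.02232558,  1.55645461, -0.01153314,
        1.10927394, -0.08312735]), 'joint_vel': array([ 0.00050392, -0.00114069,  0.00286132,  0.00050841,  0.00019823,
       -0.00018688, -0.00103697]), 'joint_torque': array([-3.42816293e-04, -5.96448791e+01,  1.60798173e+00, -2.81197858e+01,
        1.24631243e-02,  9.50098329e-03,  1.56456599e-05]), 'eef_pos': array([0.20941048, 0.64104588, 0.21382669]), 'tool_rot': array([-9.32997118e-05,  1.57221515e-01,  9.87562950e-01, -8.97569280e-04]), 'contact_force': array([0.01443995, 0.0311968 , 0.25891054]), 'torque': array([-0.07366517, -0.031071  ,  0.00856446]), 'grasp_force': 0.0, 'gripper_width': 0.9996479708216521} 0.022
top [[475.47987868   0.         322.71630343]
 [  0.         475.47987868 250.29101428]
 [  0.           0.           1.        ]] [ 0.0987715  -0.0278998   1.30295201] [-0.14274557  0.8053551  -0.56556895  0.10563439]
side [[544.69698223   0.         319.25054264]
 [  0.         544.69698223 239.19412208]
 [  0.           0.           1.        ]] [-0.29332596 -0.61504765  0.98956748] [-0.394613    0.81969225 -0.3774071   0.17305801]
```

View pics/top0.png

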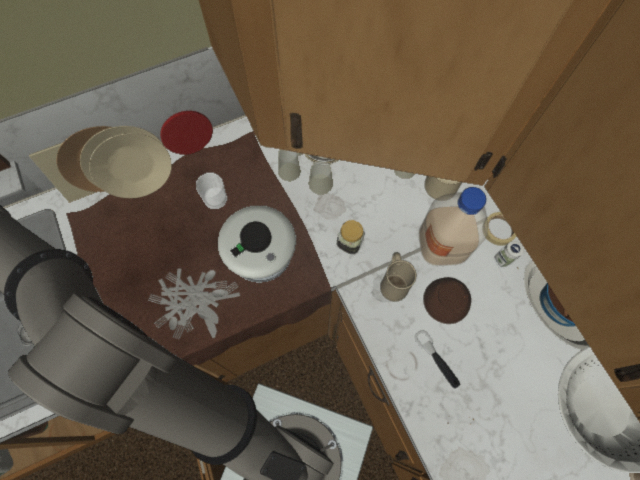

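View pics/side0.png

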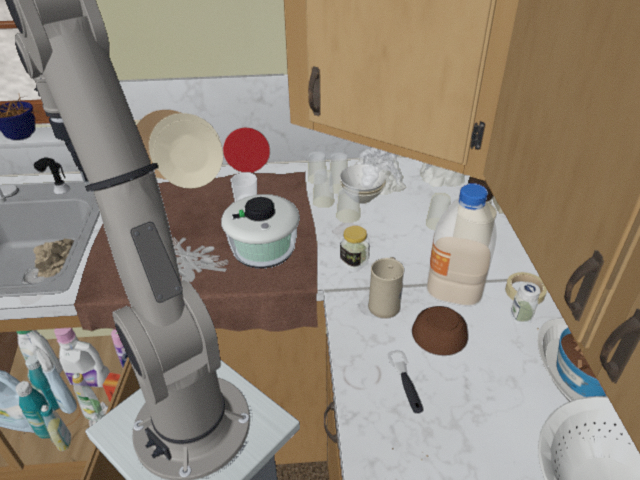

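Top view: spinner lid around (257,243), black knob (256,236), green tab (237,249), grey brake (270,257), glass (211,190), jar (350,237), mug (397,281). The side view shows the knob at (260,208), with the tab left of it at (240,214).

```bash
cat > h.py <<'E'
import numpy as np,cv2
from scipy.spatial.transform import Rotation as R
def rot(q): return R.from_quat(np.r_[q[1:],q[0]]).as_matrix()
def ray(c,uv,z):
    d=rot(c["attitude"])@np.linalg.inv(c["K"])@np.r_[uv,1]; e=np.array(c["eye"]); return e+d*(z-e[2])/d[2]
def proj(c,p):
    x=c["K"]@(rot(c["attitude"]).T@(np.array(p)-c["eye"])); return x[:2]/x[2]
def blob(m,near):
    n,l,s,ce=cv2.connectedComponentsWithStats(m.astype(np.uint8))
    k=min((i for i in range(1,n) if s[i,4]>8),key=lambda i:np.hypot(*(ce[i]-near)))
    return ce[k],s[k],(l==k)
E
python3 - <<'E'
import pickle; from h import *
d=pickle.load(open("c0.pkl","rb"))
near={"top":((256,236),(237,249),(270,257)),"side":((260,208),(240,214),None)}
for n,c in d.items():
    im=c["img"].astype(int); print(n,"base at",proj(c,[0,0,0]))
    ck,s,m=blob(im.max(2)<50,near[n][0]); pts=np.argwhere(m)[:,::-1]
    (ce,ax,an)=cv2.minAreaRect(pts.astype(np.float32)); print("knob",ck,s,ray(c,ck,.15))
    g=(im[:,:,1]>im[:,:,0]+50)&(im[:,:,1]>im[:,:,2]+25)
    ct,s,_=blob(g,near[n][1]); print("tab",ct,s,ray(c,ct,.141))
    hsv=cv2.cvtColor(c["img"],cv2.COLOR_RGB2HSV)
x0,y0=205,195;cv2.imwrite("pics/z1.png",np.vstack([cv2.resize(d["top"]["img"][195:290,205:310,::-1],None,fx=5,fy=5,interpolation=cv2.INTER_CUBIC)]))
E
```

```text
top base at [294.39426414 463.1996893 ]
knob [255.03960396 236.63649222] [241 222  30  30 707] [0.48237772 0.2870845  0.15      ]
tab [239.58333333 247.20833333] [237 244   6   7  24] [0.44410589 0.31596673 0.141     ]
side base at [192.50355815 425.49276363]
knob [259.2659176  208.67041199] [245 198  29  22 534] [0.47847055 0.28000194 0.15      ]
tab [240.9375 213.0625] [239 210   5   7  32] [0.44173126 0.31261115 0.141     ]
```

View pics/z1.png

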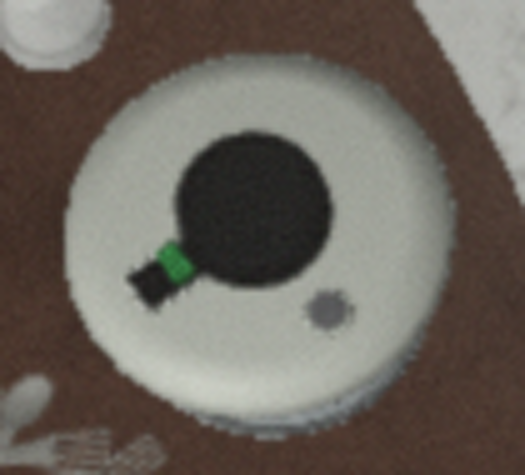

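Zoomed top view: knob centre at about (255.6,236.8), tab at (240,247.4), and the black slot continues outward to lower left. Both views agree on the pose to within a few mm. I'll go above it with the fingers shut, tool y along the slide, then refine with the wrist camera.

jog_arm:
  deltas:
    - [0.01,-0.01,0.03,0,0,0.12,0]
    - [0.027,-0.037,0.016,0,0,0.12,0]
    - [0.028,-0.037,0.01,0,0,0.12,0]
    - [0.028,-0.037,0,0,0,0.12,0]
    - [0.028,-0.037,0,0,0,0.12,0]
    - [0.028,-0.037,0,0,0,0.12,0]
    - [0.028,-0.037,0,0,0,0.12,0]
    - [0.028,-0.037,0,0,0,0.12,0]
    - [0.028,-0.037,0,0,0,0.12,0]
    - [0.028,-0.04,0,0,0,0.12,0]

```text
t: 1.1
eef_pos: [0.4712, 0.2941, 0.2706]
tool_rot: [-0.0, -0.43, 0.903, 0.0]
contact_force: [1.2, 0.8, 0.2]
gripper_width: -0.001
grasp_force: 0.0
```

Run:
```python
from station import bot
import pickle; from h import *
d={n:bot.read_camera(n) for n in("wrist","side","top")}; pickle.dump(d,open("c1.pkl","wb"))
c=d["wrist"]; print(bot.get_obs()["eef_pos"],c["eye"],rot(c["attitude"]).round(3),c["K"][0,0])
cv2.imwrite("pics/w1.png",c["img"][:,:,::-1])
for p in ([.482,.287,.157],[.444,.316,.143]): print(proj(c,p))
```

```text
[0.47287489 0.29144523 0.27049534] [0.42673633 0.23826084 0.42961816] [[-0.778  0.603  0.177]
 [ 0.628  0.746  0.221]
 [ 0.001  0.283 -0.959]] 330.7768480030624
[311.30111803 225.34389734]
[365.50146975 219.85983398]
```

View pics/w1.png

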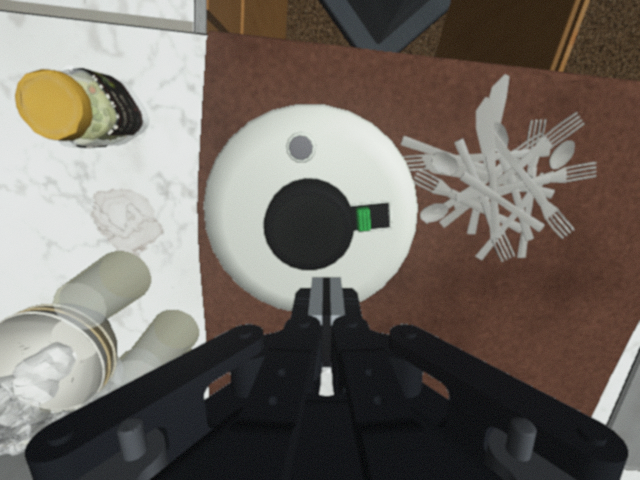

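Wrist view: knob at about (309,224), tab (364,219) with its slot to the right, brake (301,147), fingertips at (326,290). It matches the earlier estimate.

Run:
```python
import pickle; from h import *
c=pickle.load(open("c1.pkl","rb"))["wrist"]; im=c["img"].astype(int)
ck,s,m=blob((im.max(2)<60)&(np.arange(640)[None,:]<352)&(np.arange(480)[:,None]<272),(309,224))
cnt=max(cv2.findContours(m.astype(np.uint8),0,cv2.CHAIN_APPROX_NONE)[0],key=len)
# widest silhouette of the knob lies about z .152
P=np.array([ray(c,p[0],.152)[:2] for p in cnt]).astype(np.float32)
e=cv2.fitEllipse(P); print("ellipse",e)
g=(im[:,:,1]>im[:,:,0]+40)&(im[:,:,1]>im[:,:,2]+20)
ct,s,_=blob(g,(364,219)); t=ray(c,ct,.142)[:2]; print(ct,s,t)
b=ray(c,(301,147),.137)[:2]; k=np.array(e[0])
for v in (t-k,b-k): print(np.hypot(*v),np.degrees(np.arctan2(v[1],v[0])))
```

```text
ellipse ((0.4851565659046173, 0.2867494225502014), (0.0757274255156517, 0.08010349422693253), 128.65655517578125)
[363.63245033 218.78476821] [357 207  14  24 302] [0.44476444 0.31442926]
0.048966292113430634 145.5780152700326
0.06611500372931568 -123.52295091272694
```

jog_arm:
  deltas:
    - [0.001,0.003,0,0,0,0.08,0.3]
    - [0,0,-0.02,0,0,0,0.3]
    - [0,0,-0.03,0,0,0,0.3]
    - [0,0,-0.02,0,0,0,0.3]
    - [0,0,-0.01,0,0,0,0.3]
    - [0,0,0,0,0,0,0.3]
    - [0,0,0,0,0,0,0.3]
  newtons: 60

```text
t: 1.95
eef_pos: [0.4717, 0.2995, 0.1915]
tool_rot: [0.0, -0.464, 0.886, 0.0]
contact_force: [-0.2, -1.0, 0.7]
gripper_width: 0.302
grasp_force: 0.0
```

Run:
```python
from station import bot
import pickle; from h import *
d={n:bot.read_camera(n) for n in("wrist","side")}; pickle.dump(d,open("c2.pkl","wb"))
c=d["wrist"]; o=bot.get_obs(); print(o["eef_pos"],o["tool_rot"],o["contact_force"])
cv2.imwrite("pics/w2.png",c["img"][:,:,::-1])
```

```text
[0.47220261 0.29940643 0.19206178] [ 1.04321948e-03 -4.63653028e-01  8.86016205e-01  2.55760061e-04] [-0.47190937 -0.68984063 -0.37119144]
```

View pics/w2.png

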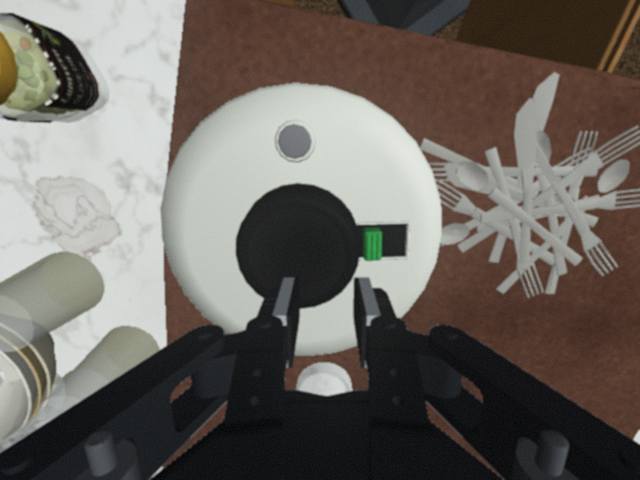

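Wrist view: knob (298,243), tab (373,243), slot horizontal in the image, so the tool is aligned with the slide. The fingertips are near (287,280) and (368,280). I'll recheck the numbers.

Run:
```python
import pickle; from h import *
from station import bot
d=pickle.load(open("c2.pkl","rb")); c=d["wrist"]; im=c["img"].astype(int)
m=(im.max(2)<60); m[300:]=0; m[:,357:]=0; m[262:,:]=0
ck,s,m=blob(m,(298,243)); ys,xs=np.nonzero(m)
cnt=[(xs[ys==y].min(),y) for y in range(s[1]+2,258)]+[(xs[ys==y].max(),y) for y in range(s[1]+2,225)]+[(x,ys[xs==x].min()) for x in range(275,320)]
P=np.array([ray(c,p,.152)[:2] for p in cnt]); A=np.c_[2*P,np.ones(len(P))]
f=np.linalg.lstsq(A,(P**2).sum(1),rcond=None)[0]; k=f[:2]; print("knob",k,np.sqrt(f[2]+k@k))
g=(im[:,:,1]>im[:,:,0]+40)&(im[:,:,1]>im[:,:,2]+20)
ct,s,_=blob(g,(373,243)); t=ray(c,ct,.142)[:2]; print(ct,t)
b=ray(c,(295,141),.137)[:2]
for v in (t-k,b-k): print(np.hypot(*v),np.degrees(np.arctan2(v[1],v[0])))
o=bot.get_obs(); T=o["eef_pos"]; M=rot(o["tool_rot"]); u=(t-k)/np.hypot(*(t-k)); print(T,M[:,1],"r,lat",(T[:2]-k)@u,(T[:2]-k)@[-u[1],u[0]])
for y in (-.027,-.0127,.0127,.022,.027): print(y,proj(c,T+M@[0,y,.019]))
```

```text
knob [0.48354197 0.28553497] 0.0385469561701771
[372.6440367  243.68807339] [0.44482579 0.31409187]
0.048108623979955294 143.587660871443
0.06402867670428049 -122.76827789174614
[0.47220261 0.29940643 0.19206178] [-8.21608726e-01  5.70051609e-01 -5.14168629e-04] r,lat 0.017359526876757004 -0.004432321220740756
-0.027 [279.2179551  266.25946666]
-0.0127 [304.05103532 266.29427299]
0.0127 [348.14649941 266.35607771]
0.022 [364.2873244  266.37870088]
0.027 [372.96422057 266.39086251]
```

jog_arm:
  deltas:
    - [0.008,-0.0105,0,0,0,0,0.3]
    - [0,0,0,0,0,0,0.3]
    - [0,0,-0.005,0,0,0,0.3]
    - [0,0,-0.005,0,0,0,0.3]
    - [0,0,-0.004,0,0,0,0.3]
    - [0,0,-0.004,0,0,0,0.3]
    - [0,0,-0.003,0,0,0,0.3]
    - [0,0,0,0,0,0,0.3]

```text
t: 2.85
eef_pos: [0.4793, 0.288, 0.1692]
tool_rot: [-0.001, -0.464, 0.886, -0.0]
contact_force: [0.3, -0.6, 0.6]
gripper_width: 0.301
grasp_force: 0.0
```

jog_arm:
  deltas:
    - [0,0,-0.004,0,0,0,0.3]
    - [0,0,-0.004,0,0,0,0.3]
    - [0,0,-0.003,0,0,0,0.3]
    - [0,0,0,0,0,0,0.3]
    - [0,0,0,0,0,0,0.3]

```text
t: 3.35
eef_pos: [0.4796, 0.2881, 0.1587]
tool_rot: [-0.0, -0.464, 0.886, -0.0]
contact_force: [-0.6, -0.3, -1.2]
gripper_width: 0.298
grasp_force: 0.0
```

Run:
```python
from station import bot
import pickle; from h import *
d={n:bot.read_camera(n) for n in("wrist","side")}; pickle.dump(d,open("c3.pkl","wb"))
o=bot.get_obs(); print(o["eef_pos"],o["contact_force"])
a=d["wrist"]["img"][60:420,130:510,::-1]; b=cv2.resize(d["side"]["img"][150:275,200:320,::-1],None,fx=2.88,fy=2.88,interpolation=cv2.INTER_CUBIC)
cv2.imwrite("pics/w3.png",np.hstack([a,b]))
```

```text
[0.47975115 0.28818926 0.15894492] [ 0.44659223 -0.30123644  0.24731931]
```

View pics/w3.png

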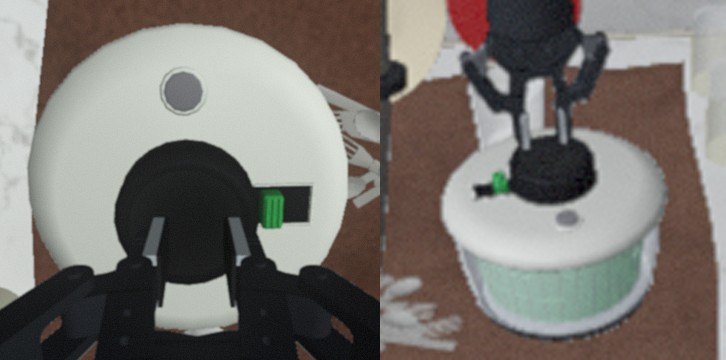

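Wrist crop: the knob is still up, tips at (155,218) and (237,218) in the crop. In the side crop the tips end at (525,145) and (562,140), near the knob's far edge. Force is still about zero, so I'll triangulate the tips.

Run:
```python
import pickle; from h import *
from station import bot
d=pickle.load(open("c3.pkl","rb")); w,s=d["wrist"],d["side"]; o=bot.get_obs(); T=o["eef_pos"]; M=rot(o["tool_rot"])
def tri(a,b):
    r=[]
    for c,p in((w,a),(s,b)):
        v=rot(c["attitude"])@np.linalg.inv(c["K"])@np.r_[p,1]; r.append((np.array(c["eye"]),v/np.linalg.norm(v)))
    Q=[np.eye(3)-np.outer(v,v) for _,v in r]; x=np.linalg.solve(Q[0]+Q[1],Q[0]@r[0][0]+Q[1]@r[1][0])
    return x,[np.linalg.norm(q@(x-e)) for q,(e,_) in zip(Q,r)]
for a,b in (((367,278),(250.3,200.3)),((285,278),(263.2,198.6))):
    x,e=tri(a,b); print(x,e,"tool frame",M.T@(x-T))
print("knob wrist@.157",proj(w,[.484,.286,.157]),"@.152 side",proj(s,[.484,.286,.157]), proj(s,[.484,.286,.135]))
for z in (0,.01,.02): print(z,proj(w,T+M@[-.011,.013,z]),proj(w,T+M@[.011,.013,z]),"side",proj(s,T+M@[0,.013,z]))
import cv2
im=s["img"].astype(int); print(blob(im.max(2)<50,(259,208))[:2])
```

```text
[0.45842384 0.28843441 0.18384305] [np.float64(8.228010093260237e-05), np.float64(8.22801009326466e-05)] tool frame [ 0.01195225  0.01765921 -0.02490235]
[0.48742788 0.26888099 0.18277567] [np.float64(0.0012672835496771971), np.float64(0.0012672835496772593)] tool frame [ 0.0114798  -0.01731709 -0.02383231]
knob wrist@.157 [317.7899464  279.09365501] @.152 side [258.96504939 204.72965285] [259.65487505 211.46339368]
0 [351.19982755 298.62756346] [352.19207069 259.82239872] side [252.28456663 205.29769429]
0.01 [349.88586795 290.23938641] [350.77929858 253.22063191] side [252.63009493 208.38195755]
0.02 [348.7012138  282.67668144] [349.51014346 247.28997538] side [252.97262263 211.43943682]
(array([259.37890625, 208.89453125]), array([245, 197,  29,  23, 512], dtype=int32))
```

Run:
```python
import pickle; from h import *
out=[]
for f,x,y in(("c2.pkl",150,80),("c3.pkl",150,110)):
    d=pickle.load(open(f,"rb")); w=d["wrist"]["img"][y:y+240,x:x+300,::-1].astype(float)
    a=np.clip(255*(w/110)**.6,0,255).astype(np.uint8)
    b=d["side"]["img"][165:245,210:310,::-1].astype(float); b=cv2.resize(np.clip(255*(b/110)**.6,0,255).astype(np.uint8),(300,240),interpolation=cv2.INTER_CUBIC)
    out.append(np.hstack([a,b]))
cv2.imwrite("pics/w4.png",np.vstack(out))
```

```text
(no output)
```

View pics/w4.png

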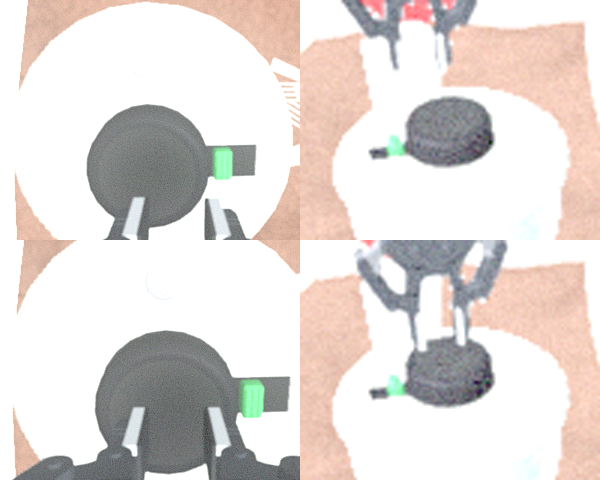

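Enhanced views: the knob is still up in both, and the light fingertips end clear above it. Triangulation puts them at about z 0.18, roughly 20 mm above the knob, so the fingers end further back than I assumed. I'll go on down and watch the force.

jog_arm:
  deltas:
    - [0,0,-0.005,0,0,0,0.3]
    - [0,0,-0.005,0,0,0,0.3]
    - [0,0,-0.004,0,0,0,0.3]
    - [0,0,0,0,0,0,0.3]
    - [0,0,0,0,0,0,0.3]

```text
t: 3.95
eef_pos: [0.4796, 0.2881, 0.1446]
tool_rot: [-0.0, -0.464, 0.886, -0.0]
contact_force: [-0.0, 0.4, -0.2]
gripper_width: 0.299
grasp_force: 0.0
```

jog_arm:
  deltas:
    - [0,0,-0.004,0,0,0,0.3]
    - [0,0,-0.004,0,0,0,0.3]
    - [0,0,0,0,0,0,0.3]
    - [0,0,0,0,0,0,0.3]

```text
t: 4.35
eef_pos: [0.4798, 0.2883, 0.137]
tool_rot: [0.0, -0.464, 0.886, 0.0]
contact_force: [-0.0, 0.8, 2.8]
gripper_width: 0.302
grasp_force: 1.1
```

jog_arm:
  deltas:
    - [0,0,-0.004,0,0,0,0.3]
    - [0,0,-0.004,0,0,0,0.3]
    - [0,0,0,0,0,0,0.3]
    - [0,0,0,0,0,0,0.3]

```text
t: 4.75
eef_pos: [0.4798, 0.2883, 0.1289]
tool_rot: [0.0, -0.464, 0.886, 0.0]
contact_force: [1.1, 0.9, 2.1]
gripper_width: 0.298
grasp_force: 1.7
```

Run:
```python
from station import bot
import pickle; from h import *
d={n:bot.read_camera(n) for n in("wrist","side")}; pickle.dump(d,open("c4.pkl","wb"))
o=bot.get_obs(); print(o["eef_pos"],o["contact_force"])
w=d["wrist"]["img"][110:410,150:500,::-1].astype(float)
E=lambda w:np.clip(255*(w/150)**.6,0,255).astype(np.uint8)
b=cv2.resize(E(d["side"]["img"][165:245,210:310,::-1].astype(float)),(375,300),interpolation=cv2.INTER_CUBIC)
cv2.imwrite("pics/w5.png",np.hstack([E(w),b]))
```

```text
[0.47978555 0.28824361 0.12894148] [0.97552183 0.49331048 3.90874654]
```

View pics/w5.png

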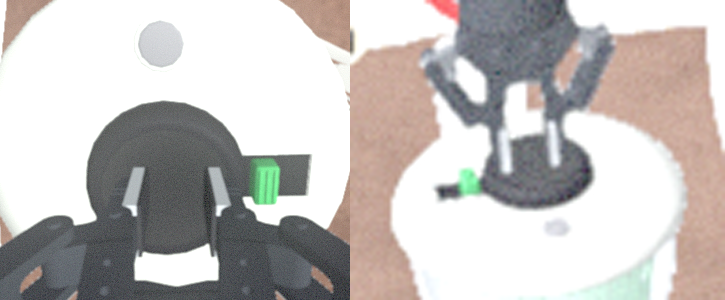

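Side crop: the knob is clearly going down under both tips. Wrist crop: the tips stand on the knob at (137,170) and (220,170), in line with the tab at (265,183). I'll keep pressing to the stop.

jog_arm:
  deltas:
    - [0,0,-0.004,0,0,0,0.3]
    - [0,0,-0.004,0,0,0,0.3]
    - [0,0,-0.003,0,0,0,0.3]
    - [0,0,0,0,0,0,0.3]
    - [0,0,0,0,0,0,0.3]

```text
t: 5.35
eef_pos: [0.4798, 0.2882, 0.1178]
tool_rot: [0.0, -0.464, 0.886, 0.0]
contact_force: [1.0, 0.2, 5.3]
gripper_width: 0.298
grasp_force: 2.5
```

jog_arm:
  deltas:
    - [0,0,-0.002,0,0,0,0.3]
    - [0,0,-0.002,0,0,0,0.3]
    - [0,0,0,0,0,0,0.3]
    - [0,0,0,0,0,0,0.3]

```text
t: 5.75
eef_pos: [0.4799, 0.2883, 0.1157]
tool_rot: [0.0, -0.464, 0.886, 0.0]
contact_force: [-3.2, -2.7, 18.9]
gripper_width: 0.297
grasp_force: 9.6
```

jog_arm:
  deltas:
    - [0,0,0.0015,0,0,0,0.3]
    - [0,0,0,0,0,0,0.3]
    - [-0.0025,0.0017,0,0,0,0,0.3]
    - [-0.0025,0.0017,0,0,0,0,0.3]
    - [-0.0025,0.0017,0,0,0,0,0.3]
    - [0,0,0,0,0,0,0.3]
    - [0,0,0,0,0,0,0.3]

```text
t: 6.45
eef_pos: [0.4729, 0.2928, 0.1158]
tool_rot: [0.0, -0.463, 0.886, -0.0]
contact_force: [2.4, -1.3, 6.5]
gripper_width: 0.3
grasp_force: 3.5
```

```bash
cat > look.py <<'E'
from station import bot
import pickle,sys; from h import *
d={n:bot.read_camera(n) for n in("wrist","side")}; w=d["wrist"]; im=w["img"].astype(int)
o=bot.get_obs(); print(o["eef_pos"],o["contact_force"])
g=(im[:,:,1]>im[:,:,0]+40)&(im[:,:,1]>im[:,:,2]+20)
ct,s,_=blob(g,(415,293)); t=ray(w,ct,.142)[:2]; print("tab",ct,s,t,"r",np.hypot(*(t-[.484,.286])))
T=o["eef_pos"];M=rot(o["tool_rot"])
print([proj(w,T+M@[.0115,y,-.02]).round(1) for y in(.0175,.022,.026)])
pickle.dump(d,open("cl.pkl","wb"))
if len(sys.argv)>1: 
    E=lambda w:np.clip(255*(w/180.)**.6,0,255).astype(np.uint8)
    b=cv2.resize(E(d["side"]["img"][165:245,210:310,::-1]),(375,300),interpolation=cv2.INTER_CUBIC)
    cv2.imwrite(sys.argv[1],np.hstack([E(im[110:410,150:500,::-1]),b]))
E
python3 look.py pics/w6.png
```

```text
[0.47291374 0.29275336 0.11585663] [ 1.54150005 -1.3155973   6.88259377]
tab [406.69903846 302.6625    ] [ 393  280   27   51 1040] [0.44345666 0.31265432] r 0.04852025565155258
[array([365.6, 274.2]), array([375.5, 274.2]), array([384.3, 274.2])]
```

View pics/w6.png

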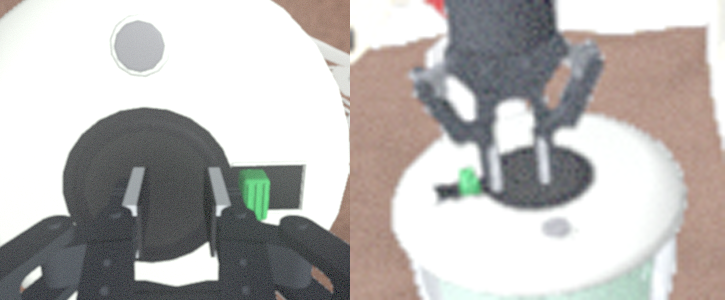

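Wrist crop: knob flush down, right tip's outer edge at x≈228 and the tab's near face at 242, so a gap of about 6 mm, laterally aligned. Sliding on outward.

jog_arm:
  deltas:
    - [-0.0025,0.0017,0,0,0,0,0.3]
    - [-0.0025,0.0017,0,0,0,0,0.3]
    - [-0.0025,0.0017,0,0,0,0,0.3]
    - [-0.0025,0.0017,0,0,0,0,0.3]
    - [0,0,0,0,0,0,0.3]
    - [0,0,0,0,0,0,0.3]

```text
t: 7.15
eef_pos: [0.4631, 0.2992, 0.1158]
tool_rot: [0.0, -0.463, 0.886, -0.001]
contact_force: [2.7, -2.6, 6.4]
gripper_width: 0.303
grasp_force: 3.6
```

```bash
python3 look.py
```

```text
[0.46316721 0.29920355 0.11581391] [ 1.06424592 -1.81387511  6.04775314]
tab [400.78098676 299.77737665] [387 280  26  49 831] [0.43514556 0.31638718] r 0.05753379474412532
[array([365.6, 274.1]), array([375.5, 274.1]), array([384.3, 274.1])]
```

The tab is moving, about 9 mm so far. Continuing.

jog_arm:
  deltas:
    - [-0.0021,0.0014,0,0,0,0,0.3]
    - [-0.0021,0.0014,0,0,0,0,0.3]
    - [0,0,0,0,0,0,0.3]
    - [0,0,0,0,0,0,0.3]

```text
t: 7.65
eef_pos: [0.459, 0.3019, 0.1158]
tool_rot: [0.001, -0.463, 0.886, -0.001]
contact_force: [2.1, -2.1, 6.2]
gripper_width: 0.297
grasp_force: 3.5
```

jog_arm:
  deltas:
    - [-0.0008,0.0006,0,0,0,0,0.3]
    - [-0.0008,0.0006,0,0,0,0,0.3]
    - [0,0,0,0,0,0,0.3]
    - [0,0,0,0,0,0,0.3]

```text
t: 8.05
eef_pos: [0.4578, 0.3028, 0.1158]
tool_rot: [0.001, -0.463, 0.886, -0.001]
contact_force: [3.5, -3.1, 5.4]
gripper_width: 0.3
grasp_force: 3.9
```

```bash
python3 look.py
```

```text
[0.45777307 0.30278313 0.11577153] [ 3.49494142 -2.74576714  7.00651848]
tab [400.56793146 299.80171359] [387 280  25  49 817] [0.42984125 0.3199104 ] r 0.06389902481783574
[array([365.6, 274.1]), array([375.5, 274.1]), array([384.3, 274.1])]
```

jog_arm:
  deltas:
    - [-0.0008,0.0006,0,0,0,0,0.3]
    - [0,0,0,0,0,0,0.3]
    - [0,0,0,0,0,0,0.3]

```text
t: 8.45
eef_pos: [0.4576, 0.3029, 0.1158]
tool_rot: [0.001, -0.463, 0.886, -0.001]
contact_force: [4.7, -3.8, 5.9]
gripper_width: 0.3
grasp_force: 4.8
```

```bash
python3 look.py
```

```text
[0.45763601 0.30284784 0.11576437] [ 4.87429704 -3.5093389   5.47843828]
tab [400.32019704 299.62684729] [387 280  25  49 812] [0.42972144 0.31987596] r 0.06398236549082983
[array([365.6, 274.1]), array([375.5, 274.1]), array([384.3, 274.1])]
```

The force rises with no further motion, so the tab is at the end of its slot. Ease back, lift and check.

jog_arm:
  deltas:
    - [0.0025,-0.0017,0,0,0,0,0.3]
    - [0.0025,-0.0017,0,0,0,0,0.3]
    - [0,0,0.003,0,0,0,0.3]
    - [0,0,0.005,0,0,0,0.3]
    - [0,0,0.01,0,0,0,0.3]
    - [0,0,0.02,0,0,0,0.3]
    - [0,0,0.03,0,0,0,0.3]
    - [0,0,0.03,0,0,0,0.3]
    - [0,0,0,0,0,0,0.3]
    - [0,0,0,0,0,0,0.3]

```text
t: 9.55
eef_pos: [0.4606, 0.3008, 0.2138]
tool_rot: [0.0, -0.463, 0.886, -0.0]
contact_force: [-0.2, 0.5, 0.5]
gripper_width: 0.299
grasp_force: 0.0
```

```bash
python3 look.py pics/w7.png
python3 - <<'E'
import pickle; from h import *
w=pickle.load(open("cl.pkl","rb"))["wrist"]; im=w["img"].astype(int)
g=(im[:,:,1]>im[:,:,0]+40)&(im[:,:,1]>im[:,:,2]+20); ct,s,_=blob(g,(390,240)); t=ray(w,ct,.142)[:2]; print(ct,s,t,np.hypot(*(t-[.484,.286])))
E
```

```text
[0.45984361 0.30045442 0.21234435] [ 1.39968902  0.76912286 -0.10836668]
tab [375.24074074 240.42592593] [368 226  16  30 432] [0.43225475 0.32237014] r 0.06324838197571382
[array([366.1, 271.4]), array([376. , 271.4]), array([384.7, 271.4])]
[375.24074074 240.42592593] [368 226  16  30 432] [0.43225475 0.32237014] 0.06324838197571382
```

View pics/w7.png

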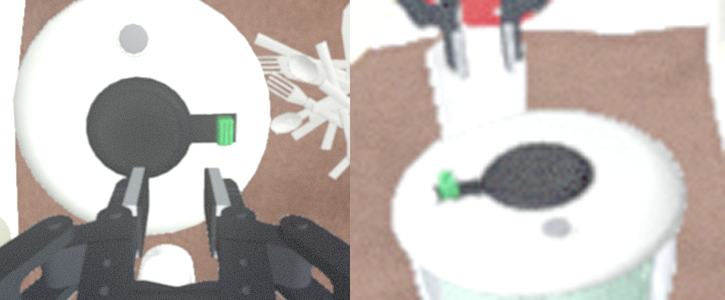

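Final view: the knob stays down with the gripper clear. The tab sits at the outer end of its slot at (226,130) in the wrist crop, and the spinner has not moved.

```bash
python3 -c "
from station import bot
print(bot.hand_in())"
```

```text
the job is handed in; nothing more can be done
None
```

The job is handed in: I pressed the knob to its stop and, holding it there, pushed the green tab to the outer end of its slot; after I let go the knob stayed down, and I saw no movement of the spinner and touched nothing else.

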